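# Clamp the manifold block in the bench fixture

### The arm

A 6-joint arm with a two-finger parallel gripper is mounted at the origin on a cart in front of the work surface, level with it; the furniture and walls round the work are solid. World frame = base frame: x ahead of the robot, y to its left, z up, the work surface at z = 0. Lengths are in m, angles in rad, forces in N, time in s.
With the tool pointing down it reaches from about 0.325 to 0.925 m from the base axis. Payload 3.1 kg.
Tool frame: the origin (TCP) lies between the finger pads; the fingertips stand 14 mm ahead of it and the grasp point (between the pads) lies 5 mm behind it; z points along the fingers, y is the line along which they close (so a half turn about z gives the same grasp; the last joint's range is limited). The gripper opens to 85 mm and grips with 20 to 120 N. Pads are 22 mm wide; open, the fingers measure 114 mm over their backs; the gripper's body (76 mm by 85 mm) begins 54 mm behind the grasp point. The pads swing forward as they close: fully open they stand 13 mm farther back than shut.
Start: joints at [0.999, 0.217, 1.613, -0, 1.311, -0.112], TCP at [0.277, 0.56, 0.208] pointing down, gripper open.
Joint ranges: [-2.75, 2.75], [-0.78, 2.1], [0.31, 2.55], [-1.13, 4.27], [0.13, 2.63], [-2.58, 2.58]. Speed limits (rad/s): [2.79, 2.79, 3.14, 3.14, 3.14, 3.14].

### API

Orientations are given as a unit quaternion [x, y, z, w].
In Python, from cell import sensors, viewer, workorder gives the robot as it stands. The module is installed in compiled form; this text tells all that it offers.
- The arm moves only by the tool step_arm, never from a script. Its argument "targets" is one flat list of numbers, 4 for each row, row after row: the shift along the tool's x, y, z in cm, then the turn about the tool's z in rad. A call has exactly 8 rows; each row shifts and turns the commanded pose from where the row before left it, along the tool's axes as they then stand; what a row does not reach is not made up. A row lasts 1/12 s, in which the tool goes at most 41.7 mm and 7.16 degrees, less where a joint would pass 70% of its speed; a pose out of reach is approached as far as the arm can. A call with a gripper value outside its range is refused whole. "jaw" is the gripper command: -1 is fully open, 1 is shut, values between are in proportion, set as the call begins (left out, the last holds). The fingers move at their own pace and stop on an object; "newtons" is the grip in N (left out, the last holds). Time passes only in rows, so rows that do not move let the fingers close, or fill a call up. It gives the time, the measured TCP pose, the force, the opening and the grip force at its end, in the units of the state.
- sensors.get_obs(): the state, without advancing time (a new reading comes with each control period).
- viewer.read_camera(name): name is "scene" or "side" or "wrist"; returns a dict with "color" (480x640x3 uint8, red, green, blue), "K" (3x3 intrinsics, pixels), "distortion" ([k1, k2, p1, p2, k3] as OpenCV has them; the pictures are not rectified), "eye" and "rotation" of the camera in the world. Camera axes: x right, y down, z forward; pixel columns grow to the right and rows downward; lengths in m; the calibration is good to about 2 mm. A picture is of the moment at which its call begins. There is no depth.
- workorder.job_done(): hands the job in; it is judged then, once.
The state is a dict: "time_s": time; "q": joint angles; "qvel": joint speeds; "joint_torque": joint torques, N m; "tool_pos": TCP position; "orientation": TCP orientation; "contact_force": force on the tool from outside, world axes, zero at the start; "torque": the same for the moment, N m; "width": opening from 0.0 (shut) to 1.0 (fully open); "gripper_force": force on a finger pad.
Only numpy, scipy, OpenCV 4.12 (cv2) and the standard library are available. Lean on these libraries where they do the work, as an engineer would, in place of code of your own. Each camera call takes 0.05 s, during which the arm holds its last target. There are 200 camera calls.

### The job

Without gripping or lifting anything, push the aluminium block along the bed of the fixture until it is fully home against the end stop. Then push the black clamp handle over past its centre so that it snaps shut and the clamp arm presses on the block. Leave the other parts standing about as they are.

Things in the scene. Friction and masses are not known exactly. Their poses are not given: they have to be found in the camera images.
- fixture: Fixed steel fixture. Origin at bench height; x across the bed away from the clamp, y along the bed to the end stop, z up. Bed plate x -90..50, y -150..110, top at z 12 mm. Guide rails 8 mm above the bed, inner faces at x -26.5 and 26.5, y -145..90. End stop 62 mm wide, top z 38, its face at y 75. Clamp bracket on the -x side: x -63..-37, y 25..55, up to z 63 mm.
- stop_face (a point): Centre of the end stop's face that the block must touch (fixture frame x 0, y 75, z 25 mm).
- block: Loose aluminium manifold block, 50 (x) by 120 (y) by 26 mm high, 0.3 to 0.6 kg; origin at the centre of its underside, axes as the fixture's. It lies on the bed between the rails (1.5 mm play a side), 35 to 75 mm short of the stop, and slides along the fixture's y under a few newtons. Home: its end touches the stop, origin at fixture y 15 mm.
- push_face (a point): Centre of the block's end face that looks away from the stop (block frame x 0, y -60, z 13 mm): push here along the fixture's +y. Face 50 mm wide, 26 mm high, top at z = 38 mm. It stands at fixture y -120..-80 mm at the start, -45 mm when the block is home.
- clamp (a joint): Toggle lever: handle and hold-down arm in one piece on a pin parallel to fixture y. 0 = open: handle leans 0.61 rad from vertical to fixture -x, arm stands up. Grows as the handle is pushed to +x over the bed. Spring: below 0.61 (handle upright) it falls back open, above it flies shut. Shut on the block: about 1.31 (no block: 1.37). About 5 N at the handle starts it, less towards the centre.
- handle_grip (a point): Point on the axis of the black round handle (18 mm thick), 68 mm from the pivot; turns with the lever. The handle runs from 34 to 95 mm from the pivot, so it ends 27 mm beyond this point. Lever open: fixture x -87, y 40, z 108 mm; handle upright: x -48, y 40, z 120 mm.
- clamp_pivot (a point): Centre of the lever's pivot pin (fixture frame x -48, y 40, z 52 mm).
- pad_face (a point): Centre of the underside of the black rubber pad (16 mm across) under the end of the hold-down arm; it turns with the lever, 42 mm out along the arm and 14 mm below it. Shut, the pad presses on the block's top with several newtons at fixture x -6, y 40, z 38 mm.
- valve: Bystander: small brass ball valve with a lever, 36x85x50 mm, loose on the bench on the robot's side of the fixture. Origin at the centre of its underside.
- nipple_a: Bystander: brass hose nipple, 52x27x24 mm, loose on the bench on the robot's side of the fixture. Origin at the centre of its underside.
- nipple_b: Bystander: smaller brass hose nipple, 46x24x21 mm, loose on the bench beyond the end stop. Origin at the centre of its underside.
- tub: Bystander: white lidded tub, 64 mm across and 66 mm high, loose on the bench beyond the end stop. Origin at the centre of its underside.
Things that resemble listed ones, but are neither listed nor needed, are in the scene too. There is more than one size of the block; the job needs the middle-sized.

How it is judged:
On the way, in this order (a step that is already met when the one before it is completed fails the run):
1. the block is home against the stop while the clamp is still open (y of push_face in the frame of fixture above -0.048 m and z of push_face in the frame of fixture below 0.029 m and angle between the y axis of block and the y axis of fixture, either way round below 0.06 rad and value of joint clamp below 0.3 rad), for 0.1 s.
2. the clamp has snapped shut (value of joint clamp above 1.2 rad), for 0.2 s.
At the end, for the whole second after the job is handed in: The block lies flat on the bed between the rails with its end within 3 mm of the stop, and the clamp lever is shut (1.25 to 1.35 rad) with its pad pressing on the block with more than 2 N. Everything is at rest (y of push_face in the frame of fixture above -0.048 m and z of push_face in the frame of fixture below 0.029 m and angle between the y axis of block and the y axis of fixture, either way round below 0.06 rad and value of joint clamp between 1.25 and 1.35 rad and contact force between clamp_c0 and block above 2 N and linear speed of block below 0.01 m/s); the robot touches nothing.
It fails at once if the block is lifted off the bed (more than 8 mm) or tipped (height (world z) of block above 0.02 m or angle between block's own z axis and vertical above 0.2 rad).
It fails at once if a bystander is moved by more than 15 mm (distance of any of valve, nipple_a, nipple_b, tub from where it was at the start of the episode above 0.015 m).
It fails at once if the clamp is snapped shut before the block is home (value of joint clamp above 0.7 rad and y of push_face in the frame of fixture below -0.05 m).
It also fails if it takes over 42 s, if anything falls off the work surface, if the arm or the gripper's body presses on something with over 40 N, if the wrist force passes 120 N, or if a joint passes its speed limit or range.

## Working session

There is one attempt and no reset: what is moved stays moved. The work goes in short steps, Python scripts to look and compute and a tool call to move; the robot and the scene stay as the last step left them, time stands still between calls to the robot, and variables do not carry over. Pictures are saved under pics/ and viewed, at most 10 in all, crops included, and the job is handed in when it is done.

Besides the shell and the picture viewer there is one more tool, called after "Emit:" by a JSON object that holds its "op" and its "data", one argument or row to a line. step_arm: Moves the arm, as the interface text tells. Its arguments: {"type":"object","properties":{"targets":{"type":"array","items":{"type":"number"}},"jaw":{"type":"number"},"newtons":{"type":"number"}},"required":["targets"]}

```bash
mkdir -p pics; python3 - <<'E'
from cell import sensors, viewer
import cv2,pickle
d={}
for n in ["scene","side"]:
    r=viewer.read_camera(n); d[n]=r
    cv2.imwrite(f"pics/{n}0.png",r["color"][:,:,::-1])
    print(n,r["K"],r["distortion"],r["eye"],r["rotation"])
pickle.dump(d,open("cams.pkl","wb"))
o=sensors.get_obs();print(o)
E
```

```text
scene [[586.22886886   0.         324.3566634 ]
 [  0.         586.22886886 237.49304657]
 [  0.           0.           1.        ]] [-0.09681823  0.          0.          0.          0.        ] [-0.01681142 -0.50960548  1.04461241] [ 0.8824429  -0.34668901  0.12372978 -0.29290305]
side [[593.87198438   0.         315.94830449]
 [  0.         593.87198438 241.15152958]
 [  0.           0.           1.        ]] [-0.01980553  0.          0.          0.          0.        ] [0.43691395 1.02101582 0.46444005] [-0.01643055  0.82485276 -0.5645319   0.02552818]
{'time_s': 0.1, 'q': array([ 9.98823558e-01,  2.17652162e-01,  1.61483342e+00, -1.28265330e-05,
        1.31130577e+00, -1.12211077e-01]), 'qvel': array([ 0.0007437 , -0.00095202, -0.00262899, -0.00187788,  0.00149765,
        0.00064814]), 'joint_torque': array([-4.07394245e-04, -3.98071539e+01, -3.04968524e+01, -2.36452806e-04,
        4.18577532e-03,  7.94863098e-06]), 'tool_pos': array([0.2768818 , 0.55941682, 0.20688419]), 'orientation': array([ 2.27859759e-01,  9.73693341e-01, -1.03772213e-03, -3.62946972e-04]), 'contact_force': array([-0.52101986, -0.2416864 , -0.06802479]), 'torque': array([-0.02563015, -0.05027283,  0.04556732]), 'gripper_force': 0.0, 'width': 0.9999738892756439}
```

View pics/scene0.png

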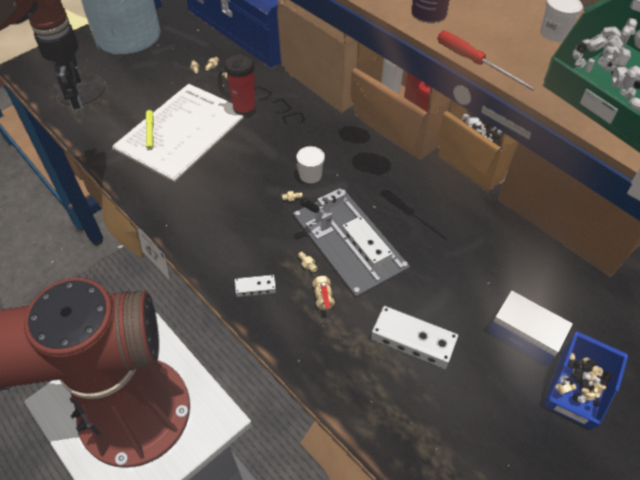

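View pics/side0.png

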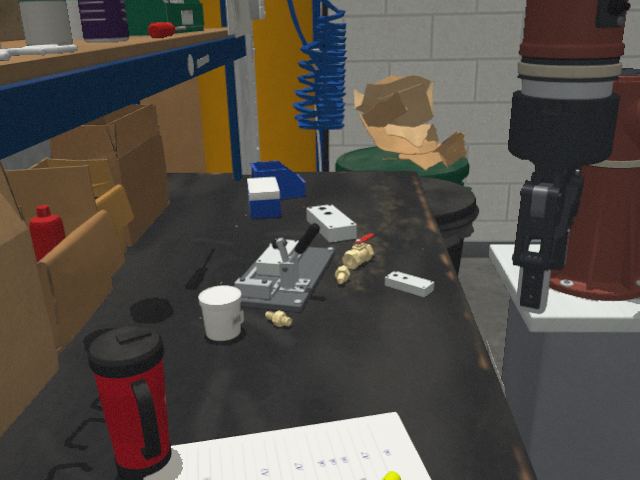

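The scene view shows the fixture at about (295–408, 185–292), with the block at (366,240) and the valve and nipple at (323,292) and (308,262). In the side view the clamp handle leans up at (308,238). I'll enlarge both.

```bash
python3 - <<'E'
import cv2
a=cv2.imread("pics/scene0.png")[175:300,270:415]
cv2.imwrite("pics/sc.png",cv2.resize(a,None,fx=4.8,fy=4.8,interpolation=cv2.INTER_CUBIC)[:600])
a=cv2.imread("pics/side0.png")[215:335,220:380]
cv2.imwrite("pics/sd.png",cv2.resize(a,None,fx=5,fy=5,interpolation=cv2.INTER_CUBIC))
E
```

```text
(no output)
```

View pics/sc.png

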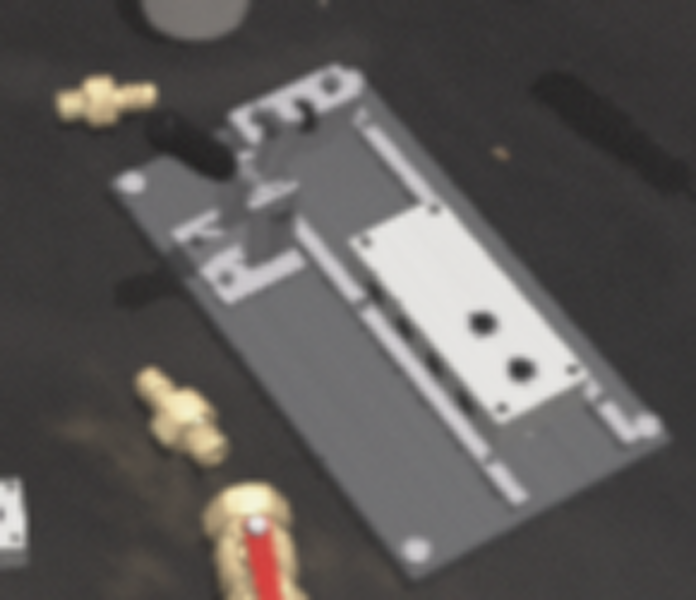

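View pics/sd.png

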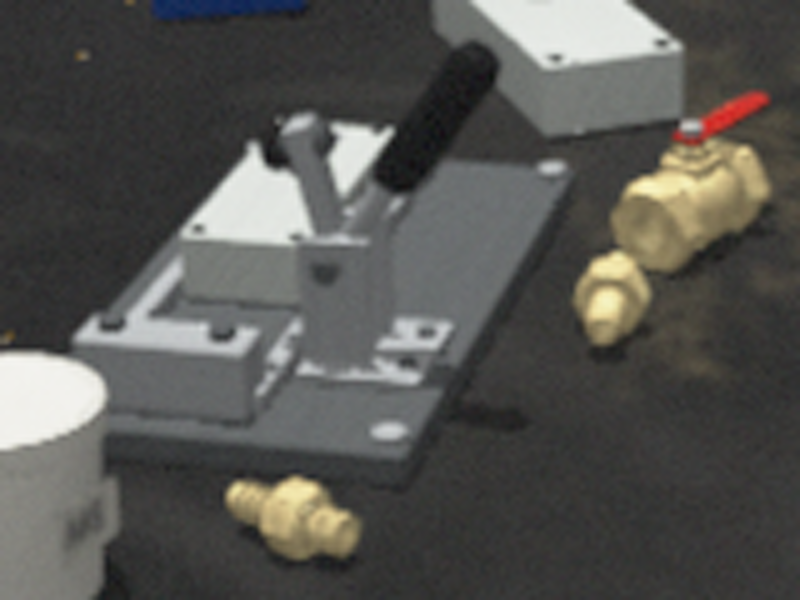

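Enlarged scene crop:
- Bed corners: (112,183), (415,575), (667,437), (358,73).
- Block top corners: (351,240), (428,197), (498,424), (586,376).

Enlarged side crop:
- Bed corners: (405,465), (573,172).
- Block near-right corner: (183,238).
- Handle tip: about (482,58).

Next I fit the fixture pose.

```bash
cat > h.py <<'E'
import numpy as np,cv2,pickle
from scipy.spatial.transform import Rotation as R
C=pickle.load(open("cams.pkl","rb"))
def proj(c,P):
    c=C[c] if isinstance(c,str) else c
    Rm=R.from_quat(c["rotation"]).as_matrix().T; t=-Rm@np.array(c["eye"])
    return cv2.projectPoints(np.array(P,float).reshape(-1,3),cv2.Rodrigues(Rm)[0],t,c["K"],np.array(c["distortion"]))[0][:,0]
def F(x,y,a,P): # fixture mm -> world m
    P=np.array(P,float)/1000; c,s=np.cos(a),np.sin(a)
    return np.stack([x+c*P[...,0]-s*P[...,1],y+s*P[...,0]+c*P[...,1],P[...,2]],-1)
E
python3 - <<'E'
from h import *
from scipy.optimize import least_squares
bed=[[-90,110,12],[-90,-150,12],[50,-150,12],[50,110,12]]
bs=np.array([[112,183],[415,575],[667,437],[358,73]]); bd=np.array([[405,465],[573,172]])
blk=np.array([[-25,60,38],[25,60,38],[-25,-60,38],[25,-60,38]],float)
ks=np.array([[351,240],[428,197],[498,424],[586,376]]); kd=np.array([[183,238]])
f=lambda u:(u+.5)/4.8-.5+[270,175]; g=lambda u:(u+.5)/5-.5+[220,215]
def res(p,):
    x,y,a,s=p; B=blk+[0,s,0]
    return np.concatenate([proj("scene",F(x,y,a,bed))-f(bs),proj("scene",F(x,y,a,B))-f(ks),
      proj("side",F(x,y,a,bed[:2]))-g(bd),proj("side",F(x,y,a,B[1:2]))-g(kd)])
best=min((least_squares(lambda p:res(p).ravel(),[.5,.1,a,-40],x_scale=[.1,.1,.3,30],loss='soft_l1') for a in (-.5,0,.5,1,-1)),key=lambda r:r.cost)
print(best.x,best.cost);print(res(best.x).round(1))
x,y,a,s=best.x
tip=F(x,y,a,[-102.4,40,129.9]);print("tip px",((proj("side",tip)-[220,215]+.5)*5),((proj("scene",tip)-[270,175]+.5)*4.8))
for n,P in dict(grip=[-87,40,108],push=[0,s-60,25],stop=[0,75,25],home=[0,-45,25]).items(): print(n,F(x,y,a,P).round(4))
E
```

```text
[ 5.89962033e-01  2.64205852e-02 -1.89008873e-01 -5.61830120e+01] 7.179431450785064
[[-1.5 -0.3]
 [-0.6  1.1]
 [ 0.9  0.2]
 [-1.6 -1.4]
 [-1.5  0.2]
 [ 1.3 -0.2]
 [-0.5  0.2]
 [ 0.4 -0. ]
 [-0.4 -1.5]
 [-0.  -0.8]
 [-1.3 -0.7]]
tip px [[483.31243146  52.7971432 ]] [[154.89217556 126.08965475]]
grip [0.512  0.0821 0.108 ]
push [ 0.5681 -0.0877  0.025 ]
stop [0.6041 0.1001 0.025 ]
home [ 0.5815 -0.0178  0.025 ]
```

Face at fixture y ≈ -116 mm, a gap of 71 mm, which is consistent with the brief. The handle-tip check agrees to about 1 px. I'll align tool y with fixture +y (so fixture +x is tool -x), shut the jaw and fly over.

Emit:
{"op": "step_arm", "data": {
  "targets": [0,0,0,-0.09,0,0,0,-0.09,0,0,0,-0.09,-1.9,-2.9,0,0,-1.9,-2.9,0,0,-1.9,-2.9,0,0,-1.9,-2.9,0,0,-1.9,-2.9,0,0],
  "jaw": 1,
  "newtons": 20
}}

```text
time_s: 0.77
tool_pos: [0.3431, 0.3981, 0.2074]
orientation: [0.094, 0.996, -0.0, -0.0]
contact_force: [0.8, -0.8, 0.1]
width: -0.004
gripper_force: 0.0
```

```bash
cat >> h.py <<'E'
FX=(0.58996,0.02642,-0.18901)
def where():
    from cell import sensors
    o=sensors.get_obs(); d=o["tool_pos"]-[FX[0],FX[1],0]; c,s=np.cos(FX[2]),np.sin(FX[2])
    M=R.from_quat(o["orientation"]).as_matrix()
    print("t",round(o["time_s"],2),"fix mm",(1000*np.array([c*d[0]+s*d[1],-s*d[0]+c*d[1],d[2]])).round(1),"yaw err",round(np.arctan2(M[1,1],M[0,1])-FX[2]-np.pi/2,3),"tz",M[:,2].round(3),"F",o["contact_force"].round(1),"w",round(o["width"],2))
E
python3 -c "from h import *;where()"
```

```text
t 0.77 fix mm [-312.2  318.7  207.4] yaw err -0.0 tz [-0.001 -0.001 -1.   ] F [ 0.8 -0.8  0.1] w -0.0
```

Emit:
{"op": "step_arm", "data": {
  "targets": [-1.95,-3,0,0,-1.95,-3,0,0,-1.95,-3,0,0,-1.95,-3,0,0,-1.95,-3,0,0,-1.95,-3,0,0,-1.95,-3,0,0,-1.95,-3,0,0]
}}

```text
time_s: 1.43
tool_pos: [0.4511, 0.133, 0.2078]
orientation: [0.095, 0.996, 0.0, -0.0]
contact_force: [0.3, 0.1, 0.1]
width: -0.002
gripper_force: 0.0
```

Emit:
{"op": "step_arm", "data": {
  "targets": [-1.95,-3,0,0,-1.95,-3,0,0,-1.95,-3,0,0,-1.95,-3,0,0,-1.95,-3,0,0,-1.95,-3,0,0,-1.95,-3,0,0,-1.95,-3,0,0]
}}

```text
time_s: 2.1
tool_pos: [0.5591, -0.1321, 0.2075]
orientation: [0.095, 0.995, 0.0, -0.0]
contact_force: [0.6, 0.9, 1.0]
width: -0.003
gripper_force: 0.0
```

Emit:
{"op": "step_arm", "data": {
  "targets": [0,0,2,0,0,0,2,0,0,0,2,0,0,0,2,0,0,0,2,0,0,0,2,0,0,0,0,0,0,0,0,0]
}}

```text
time_s: 2.77
tool_pos: [0.5574, -0.1298, 0.0864]
orientation: [0.095, 0.995, 0.001, -0.002]
contact_force: [-0.1, -0.0, -0.3]
width: -0.0
gripper_force: 0.0
```

```bash
python3 - <<'E'
from h import *
where()
from cell import viewer
r=viewer.read_camera("side"); a=r["color"][170:320,220:380,::-1]
cv2.imwrite("pics/a.png",cv2.resize(a,None,fx=3.5,fy=3.5,interpolation=cv2.INTER_CUBIC))
r=viewer.read_camera("scene"); a=r["color"][175:325,300:460,::-1]
cv2.imwrite("pics/b.png",cv2.resize(a,None,fx=3.5,fy=3.5,interpolation=cv2.INTER_CUBIC))
A=cv2.hconcat([cv2.imread("pics/a.png"),cv2.imread("pics/b.png")]);cv2.imwrite("pics/ab.png",cv2.resize(A,(800,375)))
E
```

```text
t 2.77 fix mm [  -2.6 -159.6   86.4] yaw err -0.001 tz [-0.004  0.002 -1.   ] F [-0.1 -0.  -0.3] w -0.0
```

View pics/ab.png

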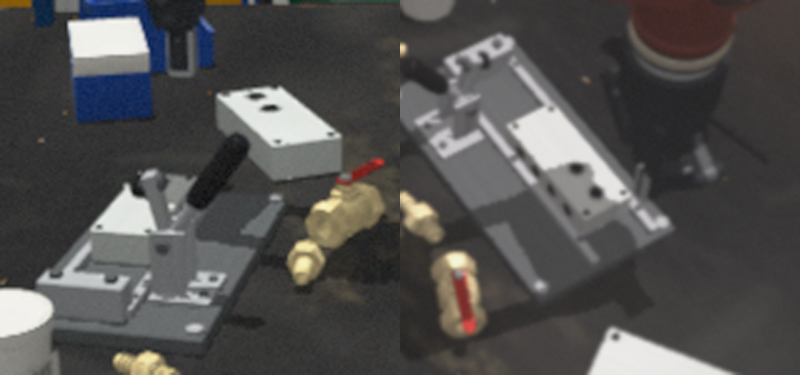

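The side view (left) shows the gripper behind the block, and the scene view (right) shows it above the bed end, with possible tips near (640,185). I'll check that against the expected tip projection.

```bash
python3 - <<'E'
from h import *
for z in (60,72,86): 
  P=F(*FX,[[-2.6,-159.6,z]]); print(z,(proj("scene",P)-[300,175])*2.5+[400,0],(proj("side",P)-[220,170])*2.5)
E
```

```text
60 [[637.36855894 230.43942121]] [[183.61965134 129.99806206]]
72 [[639.02997501 222.08691605]] [[183.07644385 116.21629148]]
86 [[641.00121897 212.16859421]] [[182.43807231 100.01407182]]
```

The dark fingertips blend into the dark bench, so the projection is plausible. I'll lower to TCP z ≈ 41 mm (rails top out at 20, block at 38) and watch the force.

Emit:
{"op": "step_arm", "data": {
  "targets": [-0.2,0,1,0,0,0,1,0,0,0,1,0,0,0,0.5,0,0,0,0.5,0,0,0,0.4,0,0,0,0,0,0,0,0,0]
}}

```text
time_s: 3.53
tool_pos: [0.5609, -0.1308, 0.0438]
orientation: [0.095, 0.996, 0.0, -0.0]
contact_force: [-0.1, -0.0, -0.0]
width: 0.002
gripper_force: 0.0
```

```bash
python3 - <<'E'
from h import *
where()
from cell import viewer
r=viewer.read_camera("side"); a=r["color"][170:320,220:380,::-1]
r=viewer.read_camera("scene"); b=r["color"][175:325,300:460,::-1]
A=cv2.resize(cv2.hconcat([a,b]),None,fx=2.5,fy=2.5,interpolation=cv2.INTER_CUBIC)
A=(255*(A/255.)**.5).astype('uint8');cv2.imwrite("pics/ab2.png",A)
for z in (12,27): 
  P=F(*FX,[[0,-160,z]]); print(z,(proj("scene",P)-[300,175])*2.5+[400,0],(proj("side",P)-[220,170])*2.5)
E
```

```text
t 3.53 fix mm [   1.  -159.8   43.8] yaw err -0.001 tz [-0.001  0.    -1.   ] F [-0.1 -0.  -0. ] w 0.0
12 [[633.74022517 261.50378821]] [[182.90193339 183.78509174]]
27 [[635.72345351 251.68725329]] [[182.22832206 167.03202028]]
```

View pics/ab2.png

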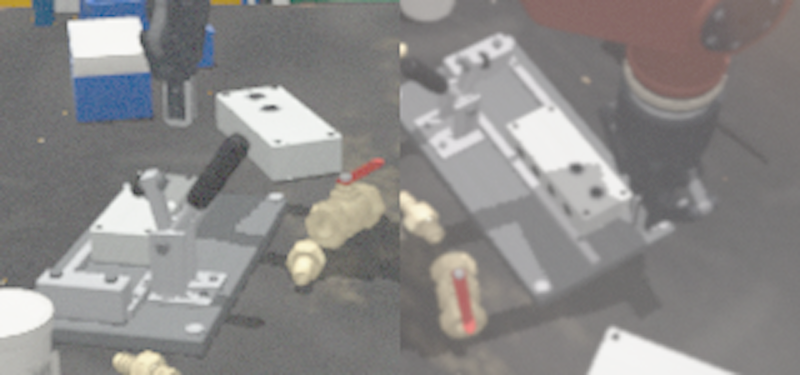

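The tips look about 35 mm higher than expected: the side-view tip is at (177,125) against a predicted ~165. I'll triangulate, and check against the initial picture.

```bash
python3 - <<'E'
from h import *
# initial: open fingers, tool y=(.444,.896), +-42..57mm
P0=np.array([.2769,.5594,.2069]); ty=np.array([.444,.896,0])
for dz in (0,-.014): print(dz,proj("side",[P0+ty*.05+[0,0,dz],P0-ty*.05+[0,0,dz]]).round(), proj("scene",[P0+ty*.05+[0,0,dz],P0-ty*.05+[0,0,dz]]).round())
from cell import viewer
s=viewer.read_camera("side"); a=s["color"][165:245,262:322,::-1]
c=viewer.read_camera("scene"); b=c["color"][225:305,375:435,::-1]
A=cv2.resize(cv2.hconcat([a,b]),None,fx=6.5,fy=6.5,interpolation=cv2.INTER_CUBIC)
A=(255*(A/255.)**.5).astype('uint8');cv2.imwrite("pics/ab3.png",A)
E
```

```text
0 [[525. 353.]
 [547. 301.]] [[ 81.  94.]
 [ 83. 123.]]
-0.014 [[523. 368.]
 [546. 315.]] [[ 83.  99.]
 [ 85. 128.]]
```

View pics/ab3.png

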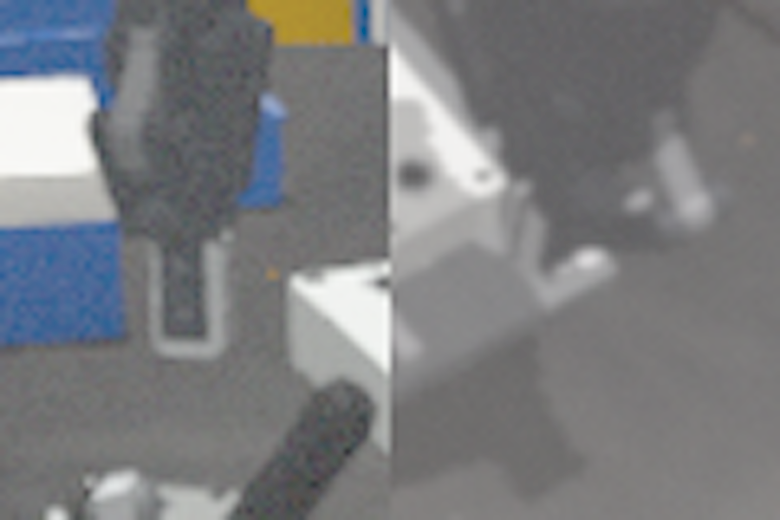

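In this crop the side-view finger tip is at (190,352), px (291,219). In the scene view the lit finger edge ends near (530,275), px (396.5,267). I'll triangulate those two.

```bash
python3 - <<'E'
from h import *
from scipy.optimize import least_squares
for sc in ([396.5,267.3],[398,270]):
  r=least_squares(lambda p:np.r_[proj("side",F(*FX,p))[0]-[291.2,219.2],proj("scene",F(*FX,p))[0]-sc],[0,-160,30.],x_scale=50)
  print(r.x.round(1),r.fun.round(1))
for p in ([0,-160,60],[0,-145,30],[0,-175,30],[0,-160,30],[0,-200,30]): print(p,proj("side",F(*FX,p)).round(1),proj("scene",F(*FX,p)).round(1))
from cell import viewer
w=viewer.read_camera("wrist");cv2.imwrite("pics/w.png",w["color"][:,:,::-1]);pickle.dump(w,open("w.pkl","wb"))
print(w["eye"],w["rotation"])
E
```

```text
[   0.7 -162.5   63.7] [ 1.   0.6  0.8 -0.8]
[   1.5 -168.    61.3] [ 1.4  0.8  1.1 -1.1]
[0, -160, 60] [[292.3 221.9]] [[396.1 266.8]]
[0, -145, 30] [[290.8 238. ]] [[390.2 269.8]]
[0, -175, 30] [[294.8 233. ]] [[398.8 280. ]]
[0, -160, 30] [[292.8 235.5]] [[394.4 274.9]]
[0, -200, 30] [[298. 229.]] [[406.  288.8]]
[ 0.49110509 -0.11849505  0.21045198] [0.76364003 0.63014872 0.08941907 0.10849297]
```

View pics/w.png

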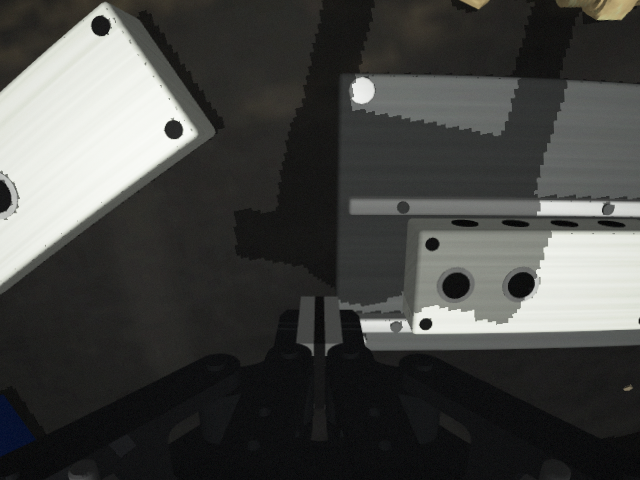

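The wrist view shows the fingertips at (320,297), just short of the block's near end edge at (410,220–330). I'll compare the tip projection in this camera too.

```bash
python3 - <<'E'
from h import *
w=pickle.load(open("w.pkl","rb"))
for z in (30,45,62): print(z,proj(w,F(*FX,[1,-160,z])).round(1), proj(w,F(*FX,[[-25,-116.2,38],[25,-116.2,38],[-90,-150,12]])).round(0).tolist())
where()
E
```

```text
30 [[321.4 282. ]] [[424.0, 232.0], [416.0, 337.0], [343.0, 76.0]]
45 [[321.5 294.9]] [[424.0, 232.0], [416.0, 337.0], [343.0, 76.0]]
62 [[321.8 312.3]] [[424.0, 232.0], [416.0, 337.0], [343.0, 76.0]]
t 3.78 fix mm [   1.6 -159.9   44.6] yaw err -0.001 tz [ 0.001 -0.    -1.   ] F [-0.1  0.5 -0.8] w 0.0
```

All three views suggest the tips are at about z 60 rather than 30. Pushing forward at this height tests it safely: contact is expected at y ≈ -131 if the stated geometry holds, and otherwise the fingers pass above the block.

Emit:
{"op": "step_arm", "data": {
  "targets": [0,0.5,0,0,0,0.5,0,0,0,0.5,0,0,0,0.5,0,0,0,0.5,0,0,0,0.5,0,0,0,0.5,0,0,0,0.5,0,0]
}}

```text
time_s: 4.45
tool_pos: [0.5687, -0.0909, 0.0441]
orientation: [0.095, 0.996, 0.0, -0.0]
contact_force: [0.0, -0.1, -0.1]
width: 0.001
gripper_force: 0.0
```

```bash
python3 - <<'E'
from h import *
where()
from cell import viewer
w=viewer.read_camera("wrist");cv2.imwrite("pics/w2.png",w["color"][180:400,200:600,::-1])
E
```

```text
t 4.45 fix mm [   1.2 -119.2   44.1] yaw err -0.001 tz [-0.  0. -1.] F [ 0.  -0.1 -0.1] w 0.0
```

View pics/w2.png

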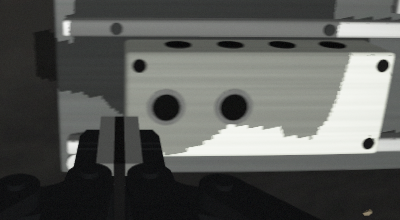

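The fingers passed over the block with no force, so the real tips stand about 32 mm higher than stated (tip ≈ TCP + 18 mm). I'll back off and lower by 38 mm (tip ≈ 24 mm).

Emit:
{"op": "step_arm", "data": {
  "targets": [0.1,-1.5,0,0,0,-1.5,0,0,0,-1.5,0,0,0,0,1,0,0,0,1,0,0,0,1,0,0,0,0.8,0,0,0,0,0]
}}

```text
time_s: 5.17
tool_pos: [0.5566, -0.1339, 0.0028]
orientation: [0.094, 0.996, 0.001, -0.003]
contact_force: [-0.5, 0.5, -0.6]
width: 0.001
gripper_force: 0.0
```

Emit:
{"op": "step_arm", "data": {
  "targets": [0,0.4,0,0,0,0.4,0,0,0,0.4,0,0,0,0.4,0,0,0,0.4,0,0,0,0.4,0,0,0,0.4,0,0,0,0.4,0,0]
}}

```text
time_s: 5.83
tool_pos: [0.5654, -0.1037, 0.0063]
orientation: [0.095, 0.996, -0.0, 0.0]
contact_force: [-0.0, 0.2, -0.2]
width: 0.001
gripper_force: 0.0
```

```bash
python3 -c "from h import *;where()"
```

```text
t 5.83 fix mm [   0.3 -132.4    6.3] yaw err -0.001 tz [ 0. -0. -1.] F [-0.   0.2 -0.2] w 0.0
```

No bed contact at TCP z = 6, which confirms it. Now pushing.

Emit:
{"op": "step_arm", "data": {
  "targets": [0,0.2,0,0,0,0.3,0,0,0,0.3,0,0,0,0.3,0,0,0,0.3,0,0,0,0.3,0,0,0,0.3,0,0,0,0.3,0,0]
}}

```text
time_s: 6.5
tool_pos: [0.5696, -0.0814, 0.0061]
orientation: [0.095, 0.995, -0.0, -0.0]
contact_force: [-1.7, -1.7, 0.6]
width: 0.002
gripper_force: 1.1
```

Emit:
{"op": "step_arm", "data": {
  "targets": [0,0.3,0,0,0,0.3,0,0,0,0.3,0,0,0,0.3,0,0,0,0.3,0,0,0,0.3,0,0,0,0.3,0,0,0,0.3,0,0]
}}

```text
time_s: 7.17
tool_pos: [0.5741, -0.0577, 0.0061]
orientation: [0.095, 0.996, -0.0, -0.0]
contact_force: [0.8, -2.5, 0.1]
width: 0.003
gripper_force: 1.2
```

```bash
python3 -c "from h import *;where()"
```

```text
t 7.17 fix mm [  0.2 -85.6   6.1] yaw err -0.001 tz [-0. -0. -1.] F [ 0.8 -2.5  0.1] w 0.0
```

Emit:
{"op": "step_arm", "data": {
  "targets": [0,0.3,0,0,0,0.3,0,0,0,0.3,0,0,0,0.3,0,0,0,0.3,0,0,0,0.3,0,0,0,0.2,0,0,0,0.1,0,0]
}}

```text
time_s: 7.83
tool_pos: [0.5781, -0.037, 0.0061]
orientation: [0.095, 0.996, 0.0, -0.0]
contact_force: [-0.3, -2.7, 0.1]
width: -0.001
gripper_force: 1.3
```

Emit:
{"op": "step_arm", "data": {
  "targets": [0,0.1,0,0,0,0.1,0,0,0,0.1,0,0,0,0.1,0,0,0,0,0,0,0,0,0,0,0,0,0,0,0,0,0,0]
}}

```text
time_s: 8.5
tool_pos: [0.5788, -0.0333, 0.0061]
orientation: [0.095, 0.995, 0.0, 0.0]
contact_force: [-0.7, -2.3, 0.5]
width: 0.001
gripper_force: 0.8
```

```bash
python3 -c "from h import *;where()"
```

```text
t 8.5 fix mm [  0.2 -60.7   6.1] yaw err -0.001 tz [ 0.  0. -1.] F [-0.7 -2.3  0.5] w 0.0
```

Not at the stop yet: the force is still sliding friction. Creeping on.

Emit:
{"op": "step_arm", "data": {
  "targets": [0,0.1,0,0,0,0.1,0,0,0,0.1,0,0,0,0,0,0,0,0,0,0,0,0,0,0,0,0,0,0,0,0,0,0]
}}

```text
time_s: 9.17
tool_pos: [0.5792, -0.031, 0.0061]
orientation: [0.095, 0.996, -0.0, -0.0]
contact_force: [-0.7, -4.9, 0.1]
width: 0.0
gripper_force: 2.5
```

Emit:
{"op": "step_arm", "data": {
  "targets": [0,0.1,0,0,0,0.1,0,0,0,0,0,0,0,0,0,0,0,0,0,0,0,0,0,0,0,0,0,0,0,0,0,0]
}}

```text
time_s: 9.83
tool_pos: [0.5792, -0.0309, 0.0061]
orientation: [0.094, 0.996, -0.002, -0.0]
contact_force: [-1.8, -8.9, 0.8]
width: 0.001
gripper_force: 4.8
```

```bash
python3 -c "from h import *;where()"
```

```text
t 9.83 fix mm [  0.2 -58.3   6.1] yaw err 0.0 tz [-0.001 -0.004 -1.   ] F [-1.8 -8.9  0.8] w 0.0
```

Stalled with force rising to 9 N, so the block is home. I'll back off, rise, and go round to the -x side of the handle (tip ≈ z 120).

Emit:
{"op": "step_arm", "data": {
  "targets": [0,-1,0,0,0,-1,0,0,0,-1,0,0,0,0,-2,0,0,0,-2,0,0,0,-2,0,0,0,-2,0,0,0,-2,0]
}}

```text
time_s: 10.5
tool_pos: [0.5738, -0.058, 0.1069]
orientation: [0.095, 0.995, 0.001, -0.0]
contact_force: [1.0, -0.4, 0.1]
width: 0.003
gripper_force: 0.0
```

Emit:
{"op": "step_arm", "data": {
  "targets": [2.5,0,0,0,2.5,0,0,0,2.5,0,0,0,2.5,0,0,0,2.5,0,0,0,2.5,0,0,0,0,0,0,0,0,0,0,0]
}}

```text
time_s: 11.17
tool_pos: [0.4257, -0.0293, 0.1058]
orientation: [0.095, 0.995, 0.0, 0.0]
contact_force: [0.4, -0.3, 0.0]
width: 0.002
gripper_force: 0.0
```

Emit:
{"op": "step_arm", "data": {
  "targets": [0,2,0,0,0,2,0,0,0,2,0,0,0,2,0,0,0,2,0,0,0,2,0,0,0,0.9,0,0,0,0,0,0]
}}

```text
time_s: 11.83
tool_pos: [0.4527, 0.0984, 0.1065]
orientation: [0.094, 0.996, 0.0, 0.001]
contact_force: [-0.4, 0.2, 0.5]
width: -0.002
gripper_force: 0.0
```

```bash
python3 - <<'E'
from h import *
where()
from cell import viewer
s=viewer.read_camera("side"); a=s["color"][150:310,220:380,::-1]
c=viewer.read_camera("scene"); b=c["color"][150:310,270:430,::-1]
A=cv2.resize(cv2.hconcat([a,b]),None,fx=2.5,fy=2.5,interpolation=cv2.INTER_CUBIC)
A=(255*(A/255.)**.6).astype('uint8');cv2.imwrite("pics/h.png",A)
E
```

```text
t 11.83 fix mm [-148.3   44.9  106.5] yaw err 0.002 tz [ 0.002  0.001 -1.   ] F [-0.4  0.2  0.5] w -0.0
```

View pics/h.png

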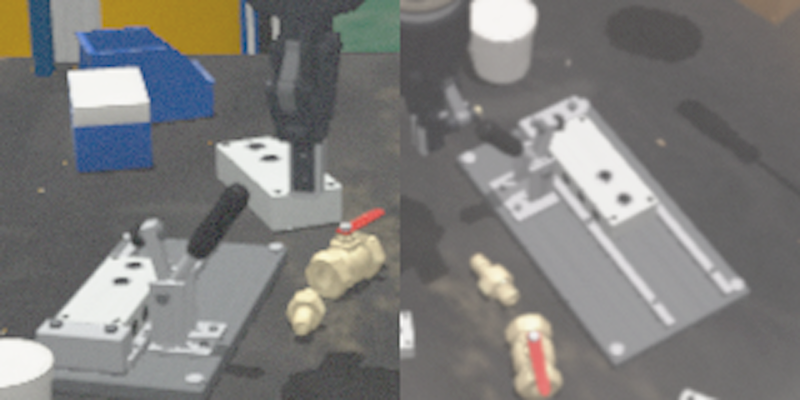

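The block now sits against the stop, with the clamp still open. The side view puts the tip at (306,190), level with the handle top at (238,188). I'll lower 15 mm, centre y, and push in +x.

Emit:
{"op": "step_arm", "data": {
  "targets": [0,-0.4,0.5,0,0,0,0.5,0,0,0,0.5,0,-0.5,0,0,0,-0.5,0,0,0,-0.5,0,0,0,-0.5,0,0,0,-0.5,0,0,0]
}}

```text
time_s: 12.6
tool_pos: [0.476, 0.0882, 0.0914]
orientation: [0.095, 0.995, 0.0, 0.0]
contact_force: [0.1, 0.1, 0.0]
width: -0.003
gripper_force: 0.0
```

Emit:
{"op": "step_arm", "data": {
  "targets": [-0.4,0,0,0,-0.4,0,0,0,-0.4,0,0,0,-0.4,0,0,0,-0.4,0,0,0,-0.4,0,0,0,0,0,0,0,0,0,0,0]
}}

```text
time_s: 13.27
tool_pos: [0.4971, 0.0843, 0.0911]
orientation: [0.095, 0.996, 0.0, -0.002]
contact_force: [-5.6, 0.6, 3.9]
width: -0.001
gripper_force: 2.7
```

```bash
python3 -c "from h import *;where()"
```

```text
t 13.27 fix mm [-102.1   39.4   91.1] yaw err -0.001 tz [-0.004  0.001 -1.   ] F [-5.6  0.6  3.9] w -0.0
```

Contact on the handle at about 6 N. Continuing.

Emit:
{"op": "step_arm", "data": {
  "targets": [-0.4,0,0,0,-0.4,0,0,0,-0.4,0,0,0,-0.4,0,0,0,-0.4,0,0,0,0,0,0,0,0,0,0,0,0,0,0,0]
}}

```text
time_s: 13.93
tool_pos: [0.5184, 0.08, 0.091]
orientation: [0.095, 0.995, 0.0, 0.0]
contact_force: [-0.2, 0.6, 0.7]
width: -0.001
gripper_force: 0.5
```

Emit:
{"op": "step_arm", "data": {
  "targets": [-0.4,0,0,0,-0.4,0,0,0,-0.4,0,0,0,-0.4,0,0,0,0,0,0,0,0,0,0,0,0,0,0,0,0,0,0,0]
}}

```text
time_s: 14.6
tool_pos: [0.5337, 0.077, 0.091]
orientation: [0.095, 0.996, -0.0, -0.0]
contact_force: [0.2, -1.1, -0.6]
width: 0.002
gripper_force: 0.0
```

```bash
python3 -c "from h import *;where()"
```

```text
t 14.6 fix mm [-64.8  39.1  91. ] yaw err -0.001 tz [-0. -0. -1.] F [ 0.2 -1.1 -0.6] w 0.0
```

The force is gone, so it has probably snapped. I'll retract and check by sampling pixels along the handle's predicted positions.

Emit:
{"op": "step_arm", "data": {
  "targets": [1.5,0,0,0,2,0,0,0,2,0,0,0,2,0,0,0,2,0,-1,0,2,0,-2,0,0,0,-2,0,0,0,0,0]
}}

```text
time_s: 15.27
tool_pos: [0.4229, 0.0993, 0.1448]
orientation: [0.094, 0.996, 0.001, 0.004]
contact_force: [2.4, 0.6, 0.2]
width: 0.002
gripper_force: 0.0
```

```bash
python3 - <<'E'
from h import *
where()
from cell import viewer
for n in ("side","scene"):
  r=viewer.read_camera(n); im=cv2.cvtColor(r["color"],cv2.COLOR_RGB2GRAY).astype(float); o=cv2.cvtColor(C[n]["color"],cv2.COLOR_RGB2GRAY).astype(float)
  for q in (0,.61,1.0,1.2,1.31,1.37):
    t=q-.61; P=[[-48+d*np.sin(t),40,52+d*np.cos(t)] for d in (45,55,65,75,85,92,105)]
    p=proj(n,F(*FX,P)).round().astype(int); print(n,q,"now",im[p[:,1],p[:,0]],"start",o[p[:,1],p[:,0]])
E
```

```text
t 15.27 fix mm [-177.8   40.2  144.8] yaw err 0.0 tz [ 0.008  0.001 -1.   ] F [2.4 0.6 0.2] w 0.0
side 0 now [112.  60.  59.  63.  58. 111. 114.] start [ 24.  29.  30.  23.  29.  44. 115.]
side 0.61 now [52. 55. 56. 51. 52. 46. 53.] start [123.  54.  55.  55.  50.  50.  51.]
side 1.0 now [149.  52.  53.  48.  47.  39.  39.] start [88. 51. 57. 50. 51. 34. 40.]
side 1.2 now [36. 38. 36. 39. 36. 50. 44.] start [76. 51. 52. 50. 47. 51. 40.]
side 1.31 now [32. 31. 33. 36. 33. 34. 54.] start [222.  51.  50.  51.  48.  48.  53.]
side 1.37 now [29. 29. 28. 22. 31. 22. 50.] start [219.  52.  49.  50.  51.  50.  53.]
scene 0 now [112. 111.  99.  63.  61.  58.  55.] start [39. 38. 38. 37. 45. 46. 53.]
scene 0.61 now [169. 120.  79.  67.  66.  62.  61.] start [116. 108.  78.  67.  66.  61.  59.]
scene 1.0 now [113. 177. 166.  70.  65.  62.  57.] start [165. 140. 172.  71.  63.  60.  57.]
scene 1.2 now [44. 46. 49. 46. 45. 46. 54.] start [ 61. 195. 120.  87.  65.  58.  53.]
scene 1.31 now [43. 46. 44. 44. 44. 49. 56.] start [ 68. 186. 149.  74.  63.  56.  56.]
scene 1.37 now [44. 44. 43. 43. 44. 46. 54.] start [ 90. 185. 193.  67.  60.  56.  55.]
```

The handle lies at the shut angle (about 1.3) in both views, and the robot is clear. Handing in.

```bash
python3 -c "
from cell import workorder
print(workorder.job_done())"
```

```text
the job is handed in; nothing more can be done
None
```

I pushed the block until it stalled against the end stop with the clamp open, then pushed the handle over centre; camera checks put it at the shut angle (about 1.3 rad), and I handed the job in at about 15 s. The pad force on the block was not measured and the hand-in returned no verdict.

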